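Clamp a circuit board in the bench tester and start its test

ROBOT

A 6-joint arm with a two-finger parallel gripper is mounted at the origin on a cart in front of the work surface, level with it; the furniture and walls round the work are solid. World frame = base frame: x ahead of the robot, y to its left, z up, the work surface at z = 0. Lengths are in m, angles in degrees, forces in N, time in s.
With the tool pointing down it reaches from about 0.4 to 0.825 m from the base axis. Payload 7 kg.
Tool frame: the origin (TCP) lies midway between the tips of the shut fingers; the grasp point (between the pads) lies r.grip_depth behind it (r.grip_depth is the distance from the TCP to the grasp point, in m); z points along the fingers, y is the direction in which the jaws open and shut (so a half turn about z gives the same grasp; the last joint's range is limited). The gripper opens to 88 mm and grips with 3 to 60 N. Pads are 19 mm wide; open, the fingers measure 130 mm over their backs; the gripper's body (78 mm by 193 mm) begins 47 mm behind the grasp point.
Start: joints at [89.731, 20.546, 0.682, 0, -70.136, -16.507], TCP at [0.195, 0.646, 0.187] pointing down, gripper open.
Joint ranges: [-176.03, 176.03], [-82.01, 121.73], [-58.28, 71.71], [-173.87, 95.51], [-174.79, -0.11], [-173.66, 173.66]. Speed limits (degrees/s): [136.94, 136.94, 172.46, 180, 180, 180].

INTERFACE

Orientations are given as [roll, pitch, yaw] about the fixed x, y, z axes, in that order (R = Rz(yaw) Ry(pitch) Rx(roll)).
In Python, from plant import r, imaging, close_job gives the robot as it stands.
- The arm moves only by the tool step_arm, never from a script. Its argument "commands" is a list of rows, each a list of 2 entries, a list of its own where there are three numbers: the shift along the tool's x, y, z in mm, then the turn about the tool's z in degrees. In form: [[[x, y, z], twist], ...]. A call has 1 to 20 rows; each row shifts and turns the commanded pose from where the row before left it, along the tool's axes as they then stand; what a row does not reach is not made up. A row lasts 1/8 s, in which the tool goes at most 62.5 mm and 10.7 degrees, less where a joint would pass 70% of its speed; a pose out of reach is approached as far as the arm can. A call with a gripper value outside its range is refused whole. "gripper" is the closure, from 0 (fully open) to 1 (shut), set as the call begins (left out, the last holds). The fingers move at their own pace and stop on an object; "grip_force" is the grip in N (left out, the last holds). Time passes only in rows, so rows that do not move let the fingers close. It gives the time, the measured TCP pose, the force and the opening at its end, in the units of the state.
- r.get_state(): the state, without advancing time (a new reading comes with each control period).
- imaging.capture(name): name is "side" or "top"; returns a dict with "img" (480x640x3 uint8, red, green, blue), "z_map" (480x640 float32, m along the optical axis (not along the pixel's ray), 0 where there is no reading), "vfov" (degrees; the focal length in pixels is half the picture's height over the tangent of half this angle, whatever the lens; pixels are square), "cx", "cy" (the principal point, pixels), "extrinsics" (4x4, takes a point from camera to world coordinates). Camera axes: x right, y down, z forward; pixel columns grow to the right and rows downward; lengths in m; the calibration is good to about 2 mm. A picture is of the moment at which its call begins.
- close_job(): hands the job in, once; it reports no verdict.
The state is a dict: "time_s": time; "joints": joint angles; "qd": joint speeds; "joint_torque": joint torques, N m; "tcp_pos": TCP position; "eef_rot": TCP orientation; "contact_force": force on the tool from outside, world axes, zero at the start; "moment": the same for the moment, N m; "gripper_width": finger opening in m.
Only numpy, scipy, OpenCV 4.12 (cv2) and the standard library are available. Lean on these libraries where they do the work, as an engineer would, in place of code of your own. Each camera call takes 0.05 s, during which the arm holds its last target.

TASK

Run the test on the circuit board that lies in the bench tester: with the tips of the closed fingers push the sprung clear lid down (a ribbed pad near its front edge is meant for this) until the catch holds it shut by itself, then tip the power rocker over to on by pressing its raised end, and then press the large round start button fully in and let it come back out. Keep to that order, leave the small square abort button alone, pick nothing up, and do not shift the other things on the bench.

Things in the scene. Friction and masses are not known exactly. Their poses are not given: they have to be found in the camera images.
- tester: Bench tester, grey housing fixed to the bench, 200 (x) x 310 (y) mm, flat top 58 mm high. Origin: centre of its underside. x to its back (hinge), y left, z up. Left of y = 0: nest and lid. Right: aluminium control deck with one row at y = -0.098, from back to front: power rocker x = +0.052, start button x = -0.022, abort button x = -0.075. The lamps do nothing
- lid (a joint): Lid angle, rad: 0 shut, 0.69 to 0.80 at the start. Black frame with clear window, 180 mm from hinge to front edge, 118 wide, 12 thick, hinged at its back. A spring opens it whenever it is let go uncaught. Pushing at the pad takes about 1 N at first, 5 N when nearly shut, 10 N at 0.07 to 0.05, where it meets the catch; it is caught below 0.007, stops at 0, and rests caught at 0.007
- press_pad (a point): Centre of the face of the ribbed grey pad (36 x 46 mm) where the lid is pushed: 140 mm from the hinge line along the lid, 7.5 mm above the lid's mid-plane (the hinge line lies in that plane); 85.5 mm above the bench when shut. Moves with the lid on an arc about lid_hinge. Its z is the lid's outward normal, leaning to the tester's +x by the lid angle
- lid_hinge (a point): Middle of the lid's hinge line (along the tester's y), 78 mm above the bench, at x = +0.084, y = +0.058 of the tester; axes as the tester's
- catch (a joint): Angle, rad, of the sprung steel catch: a small upright hook with a black tab at the front of the tester, before the middle of the lid's front edge, top 103 mm above the bench, all in front of the tester's x = -0.098 (y = +0.058). 0 at rest and when hooked over the lid's striker bar; the closing lid pushes it aside (about 0.12) and it snaps back by itself
- rocker (a joint): Angle of the power rocker, rad: 0 off (near end, toward the tester's front, stands up; start), 0.4 on (near end pressed in). Snaps over at 0.2 and stays at either end; about 5 N at the raised end. Black V-shaped paddle 42 (x) x 22 (y) mm in a bezel 54 x 30 mm, 4 mm high; the half that is pressed in lies level, its face 64 mm above the bench
- rocker_raised_end (a point): Point on the face of the rocker's near half, 15 mm from the rocker's middle toward the tester's front; 70 mm above the bench when off, 64 mm when on
- start (a joint): Travel of the round start button, m: 0 out, 0.006 fully in. Springs back; fully in takes 5 N
- start_top (a point): Centre of the top of the large round start button (grey, 30 mm diameter, in a black collar 46 mm in diameter and 70 mm above the bench); 80 mm above the bench when out; pressed straight down
- abort (a joint): Travel of the small square abort button, m: 0 out, 0.005 fully in; not to be pressed
- abort_top (a point): Centre of the top of the small square abort button (grey, 17 mm square), 72 mm above the bench
- board: The green circuit board, 80 x 104 mm, 4 mm thick (7 mm with its parts), loose in the nest of the tester under the lid, centred at y = +0.058 of the tester, top 62 mm above the bench; origin at the centre of its underside; stays in the nest
- esd_brush: Bystander: black brush, 21 x 151 x 12 mm, lying in front of the tester; origin under its centre
- tweezers: Bystander: steel tweezers, 12 x 123 x 9 mm, lying at the front right of the tester; origin under their centre
- kapton_tape: Bystander: flat amber tape roll, 62 mm diameter, 12 mm high, left of the tester; origin under its centre
- flux_bottle: Bystander: small dropper bottle, 34 mm diameter, 96 mm tall, left of the tester; origin under its centre
- board_stack: Bystander: stack of circuit boards in a rail frame, 106 x 106 x 118 mm, right of the tester; origin under its centre
- solder_reel: Bystander: solder reel, 56 mm diameter, 36 mm high, standing behind the tester's right; origin under its centre
- cutters: Bystander: red-handled side cutters, 36 x 119 x 11 mm, lying in front of the tester; origin under their centre
There are look-alikes about, which are no part of the job. There is more than one size of the board; the job needs the larger.

How it is judged:
By the outcome, as a careful person would: the job done as asked, in the order asked, and still so for the second after the job is handed in, with the robot touching nothing.
It also fails if it takes over 48 s, if anything falls off the work surface, if the arm or the gripper's body presses on something with over 40 N, if the wrist force passes 120 N, or if a joint passes its speed limit or range.

## Working session

There is one attempt and no reset: what is moved stays moved. The work goes in short steps, Python scripts to look and compute and a tool call to move; the robot and the scene stay as the last step left them, time stands still between calls to the robot, and variables do not carry over. Pictures are saved under pics/ and viewed, and the job is handed in when it is done.

Besides the shell and the picture viewer there is one more tool, called in YAML: its name, and indented under it one key for each argument. step_arm: Moves the arm, as the interface text tells. Its arguments: {"type":"object","properties":{"commands":{"type":"array","items":{"type":"array"}},"gripper":{"type":"number"},"grip_force":{"type":"number"}},"required":["commands"]}

```bash
mkdir -p pics; ls
python3 - <<'E'
from plant import r, imaging
import cv2, numpy as np
for n in ["side","top"]:
    d=imaging.capture(n)
    np.savez(f"{n}0.npz",**{k:np.array(v) for k,v in d.items()})
    cv2.imwrite(f"pics/{n}0.png",d["img"][:,:,::-1])
    print(n,d["vfov"],d["cx"],d["cy"],np.round(d["extrinsics"],3).tolist())
print(r.get_state(), r.grip_depth)
E
```

```text
pics
side 42.83648468193599 319.4356887620325 230.54015111975588 [[1.0, -0.024, 0.015, 0.541], [-0.025, -0.467, 0.884, -0.984], [-0.014, -0.884, -0.467, 0.615], [0.0, 0.0, 0.0, 1.0]]
top 53.27312938882151 308.9239332253989 239.96039895747725 [[0.029, -0.984, 0.178, 0.404], [-1.0, -0.03, -0.006, 0.012], [0.011, -0.178, -0.984, 0.928], [0.0, 0.0, 0.0, 1.0]]
{'time_s': 0.1, 'joints': array([ 8.97310411e+01,  2.05867315e+01,  6.38579088e-01, -1.62654391e-02,
       -7.01366354e+01, -1.65053158e+01]), 'qd': array([ 0.00675633, -0.10544004,  0.15688557,  0.14849719, -0.0197375 ,
        0.03811917]), 'joint_torque': array([-1.64549092e-03, -5.84161985e+01,  2.93752527e+01,  7.01555774e+00,
        1.01978835e-02, -5.43457281e-05]), 'tcp_pos': array([0.19472213, 0.64577921, 0.18642445]), 'eef_rot': array([ 1.79914362e+02, -9.42925059e-03, -1.67798056e+01]), 'contact_force': array([-0.01868062, -0.101488  ,  0.56092451]), 'moment': array([ 0.03443724,  0.01128759, -0.00290057]), 'gripper_width': 0.08787953028650851} 0.0188
```

View pics/side0.png

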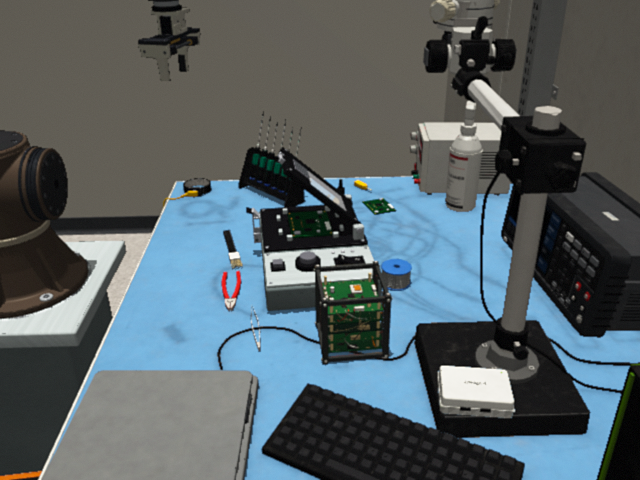

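View pics/top0.png

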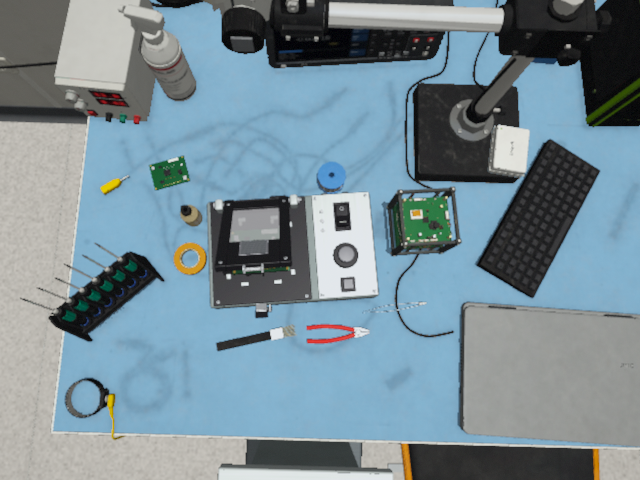

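The top view shows the tester: start button at about (345,254), rocker (342,214), abort (348,284) and lid pad near (255,248). I'll zoom in to measure them.

```bash
cat > h.py <<'E'
import numpy as np,cv2
def load(n): return dict(np.load(n))
def f(d): return 240/np.tan(np.radians(float(d["vfov"]))/2)
def plane(d,u,v,z):
    F=f(d);E=d["extrinsics"];ray=E[:3,:3]@np.array([(u-d["cx"])/F,(v-d["cy"])/F,1.]);o=E[:3,3]
    return o+ray*(z-o[2])/ray[2]
def pix(d,p):
    E=d["extrinsics"];q=E[:3,:3].T@(np.asarray(p)-E[:3,3]);return q[:2]/q[2]*f(d)+[float(d["cx"]),float(d["cy"])]
def cloud(d):
    F=f(d);v,u=np.mgrid[:480,:640];z=d["z_map"]
    P=np.stack([(u-d["cx"])/F*z,(v-d["cy"])/F*z,z],-1);return P@d["extrinsics"][:3,:3].T+d["extrinsics"][:3,3]
E
python3 - <<'E'
import cv2,numpy as np
from h import *
d=load("top0.npz");im=cv2.imread("pics/top0.png")
cv2.imwrite("pics/top0z.png",cv2.resize(im[180:320,200:390],None,fx=4.2,fy=4.2,interpolation=cv2.INTER_CUBIC)[:600,:800])
# deck mask bright
hsv=cv2.cvtColor(im,cv2.COLOR_BGR2HSV)
m=((hsv[...,2]>150)&(hsv[...,1]<45)).astype(np.uint8)
m[:, :300]=0;m[:,390:]=0;m[:185]=0;m[310:]=0
c=max(cv2.findContours(m,cv2.RETR_EXTERNAL,cv2.CHAIN_APPROX_SIMPLE)[0],key=cv2.contourArea)
rect=cv2.minAreaRect(c);print(rect)
for p in cv2.boxPoints(rect): print(p,plane(d,*p,.058))
C=cloud(d)
for n,(u,v) in dict(rock=(342,222),start=(345,254),abort=(348,284),pad=(253,248)).items(): print(n,C[v,u],d["z_map"][v,u])
E
```

```text
((341.525390625, 244.85533142089844), (104.09193420410156, 66.04600524902344), 85.91438293457031)
[304.87817 195.29443] [0.64604788 0.01626134 0.058     ]
[370.75635 190.58884] [ 0.65919316 -0.10767294  0.058     ]
[378.1726  294.41623] [ 0.46450864 -0.12227572  0.058     ]
[312.29443 299.12183] [ 0.45250743 -0.00302213  0.058     ]
rock [ 0.59386491 -0.05337813  0.07152429] 0.87743765
start [ 0.53323209 -0.05898482  0.08124475] 0.8571162
abort [ 0.4802615  -0.06571682  0.07474863] 0.8541227
pad [0.52313253 0.09495472 0.18084425] 0.7563698
```

View pics/top0z.png

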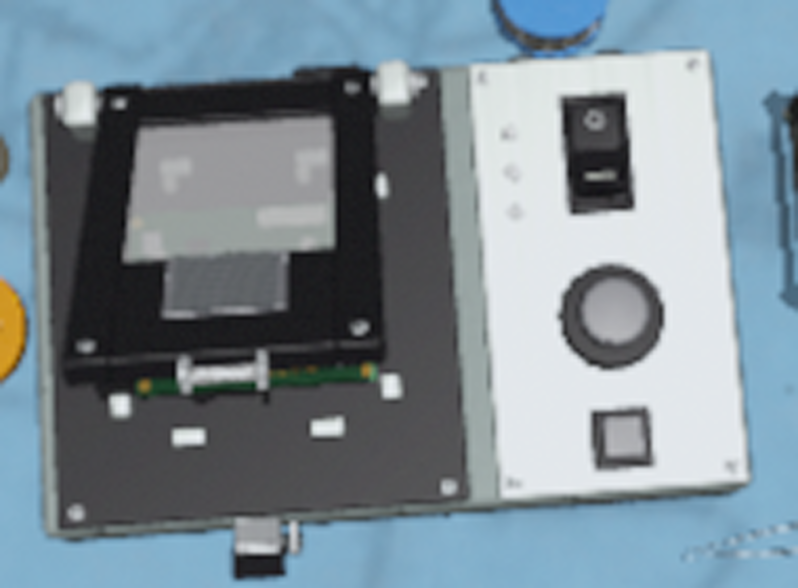

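```bash
cat > pose.py <<'E'
from h import *
from scipy.optimize import least_squares
d=load("top0.npz")
# tester-frame point, zoom pixel
L=[((-.022,-.098,.080),(612,309)),((.052,-.098,.062),(597,152)),((-.075,-.098,.072),(627,436)),((.1,-.155,.058),(712,52)),((-.1,-.155,.058),(748,484)),((.1,.155,.058),(33,96)),((-.1,.155,.058),(47,528))]
T=np.array([a for a,_ in L]);W=np.array([plane(d,(z[0]+.5)/4.2-.5+200,(z[1]+.5)/4.2-.5+180,a[2])[:2] for a,z in L])
def R(a): return np.array([[np.cos(a),-np.sin(a)],[np.sin(a),np.cos(a)]])
s=least_squares(lambda q:((T[:,:2]@R(q[2]).T+q[:2])-W).ravel(),[.55,.04,0],loss="soft_l1",f_scale=.002)
q=s.x
def t2w(p): return np.r_[R(q[2])@np.array(p[:2])+q[:2],p[2]]
E
python3 - <<'E'
from pose import *
print(q[:2],np.degrees(q[2]));print(np.round((T[:,:2]@R(q[2]).T+q[:2]-W)*1000,1));print(np.round(W,4))
C=cloud(d)
# lid plane cloud: transform to tester
P=(C.reshape(-1,3)[:,:2]-q[:2])@R(q[2]); z=C.reshape(-1,3)[:,2]
k=(abs(P[:,0])<.1)&(abs(P[:,1]-.058)<.055)&(z>.085)&(z<.25)
x=P[k,0]-.084;zz=z[k]-.078
ang=np.arctan2(zz,-x);k2=(np.hypot(x,zz)>.06)&(np.hypot(x,zz)<.2);print("ang",np.percentile(ang[k2],[5,25,50,75,95]))
pd=(np.hypot(x,zz)>.12)&(np.hypot(x,zz)<.16);
print(np.c_[np.hypot(x,zz),ang][pd][::40])
for n,p in dict(rk=(.037,-.098,.07),st=(-.022,-.098,.08),ab=(-.075,-.098,.072),hinge=(.084,.058,.078)).items(): print(n,t2w(p))
# side view check
s=load("side0.npz");im=cv2.imread("pics/side0.png")
for p in [(.037,-.098,.07),(-.022,-.098,.08),(-.075,-.098,.072),(-.1,-.155,.058),(.1,-.155,.058),(-.1,.155,.058)]:
    u=pix(s,t2w(p));cv2.circle(im,tuple(np.int32(np.round(u*16))),24,(0,0,255),-1,shift=4)
cv2.imwrite("pics/side0z.png",cv2.resize(im[140:320,230:430],None,fx=3.3,fy=3.3,interpolation=cv2.INTER_CUBIC))
E
```

```text
[0.54601648 0.03837597] 5.904557166190844
[[-0.7 -1.7]
 [ 0.1 -0.3]
 [-0.1  0.8]
 [ 5.1 -0.9]
 [-1.2 -4.6]
 [ 3.2  4.9]
 [-5.4  3. ]]
[[ 0.5349 -0.0597]
 [ 0.6077 -0.0535]
 [ 0.4816 -0.0676]
 [ 0.6563 -0.1046]
 [ 0.4637 -0.1214]
 [ 0.6263  0.1979]
 [ 0.436   0.1793]]
ang [0.74378653 0.77203466 0.78185465 0.79309249 0.81623992]
[[0.12011631 0.80140184]
 [0.12336855 0.78393705]
 [0.12690717 0.79213067]
 [0.12746381 0.79394319]
 [0.12523659 0.79504796]
 [0.13262723 0.78917685]
 [0.13126562 0.79774322]
 [0.12837612 0.79853795]
 [0.13672123 0.79968664]
 [0.13074155 0.78434836]
 [0.13830271 0.78255506]
 [0.13982012 0.80489469]
 [0.13264565 0.78382044]
 [0.14432973 0.80244179]
 [0.13704948 0.78107789]
 [0.14693127 0.79133087]
 [0.14684075 0.80576584]
 [0.15075622 0.7873646 ]
 [0.14963067 0.79670643]
 [0.14509542 0.78907044]
 [0.15428951 0.79575225]
 [0.14784614 0.77987299]
 [0.15420144 0.77388815]
 [0.15532743 0.79348846]
 [0.15245208 0.78821404]
 [0.15830789 0.78007495]
 [0.15780347 0.77247357]]
rk [ 0.59290161 -0.05529785  0.07      ]
st [ 0.53421462 -0.06136728  0.08      ]
ab [ 0.48149581 -0.06681948  0.072     ]
hinge [0.62360428 0.10470948 0.078     ]
```

View pics/side0z.png

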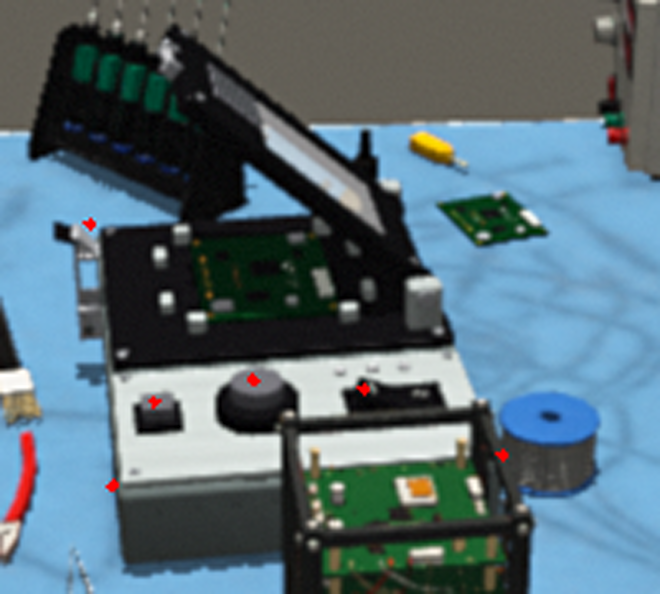

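step_arm:
  commands:
    - [[0, 0, -25], -8]
    - [[0, 0, -25], -8]
    - [[0, 0, -25], -6.3]
    - [[0, 0, -25], 0]
    - [[0, 0, -20], 0]
    - [[0, 0, 0], 0]
    - [[0, 0, 0], 0]
  gripper: 1
  grip_force: 20

```text
time_s: 0.98
tcp_pos: [0.1946, 0.6459, 0.3061]
eef_rot: [179.9, 0.0, 5.5]
contact_force: [-0.5, -0.3, 0.4]
gripper_width: 0.0231
```

step_arm:
  commands:
    - [[20, 41, 0], 0]
    - [[20, 41, 0], 0]
    - [[20, 41, 0], 0]
    - [[20, 41, 0], 0]
    - [[20, 41, 0], 0]
    - [[20, 41, 0], 0]
    - [[20, 41, 0], 0]
    - [[20, 41, 0], 0]
    - [[20, 41, 0], 0]
    - [[20, 41, 0], 0]
    - [[20, 41, 0], 0]
    - [[20, 40, 0], 0]
    - [[20, 40, 0], 0]
    - [[18, 40, 0], 0]
    - [[0, 0, 0], 0]
    - [[0, 0, 0], 0]

```text
time_s: 2.98
tcp_pos: [0.5261, 0.1044, 0.3063]
eef_rot: [180.0, 0.1, 5.5]
contact_force: [0.4, -0.0, 0.0]
gripper_width: 0.0008
```

Run:
```python
from plant import r, imaging
import cv2, numpy as np
from h import *
s=r.get_state();print(s["time_s"],s["tcp_pos"],s["eef_rot"],s["gripper_width"],s["contact_force"],s["joints"])
for n,(a,b,c,e) in dict(side=(40,300,200,480),top=(120,340,180,460)).items():
    d=imaging.capture(n);cv2.imwrite(f"pics/{n}1.png",cv2.resize(d["img"][a:b,c:e,::-1],None,fx=2.2,fy=2.2,interpolation=cv2.INTER_CUBIC))
```

```text
2.975 [0.5261005  0.10443709 0.30630606] [1.79978106e+02 8.85294141e-02 5.47330891e+00] 0.0008363826355529554 [ 0.35818861 -0.04499114  0.04848912] [ 3.21634310e+01  4.20700910e+00 -5.11119090e+00 -2.04680000e-02
 -8.07707312e+01  6.33131932e+01]
```

View pics/side1.png

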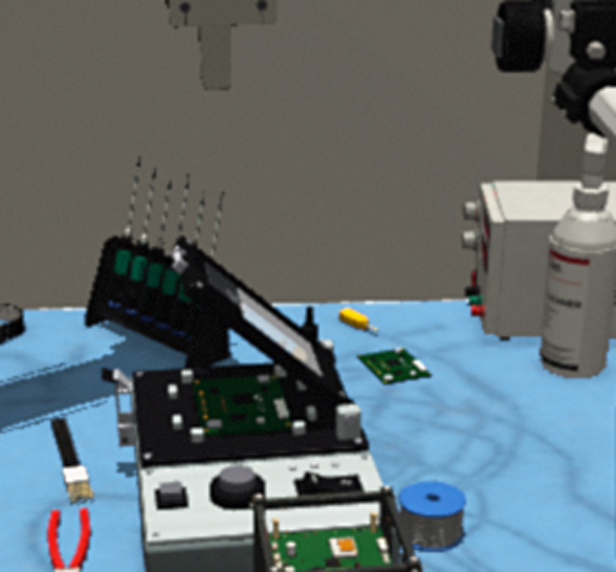

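View pics/top1.png

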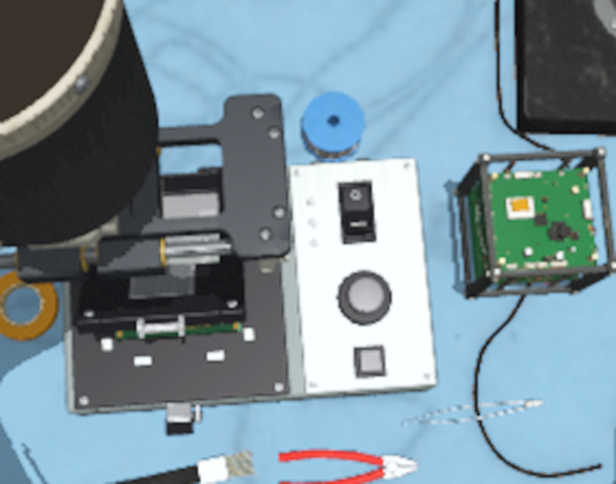

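The side view shows the shut fingertips (215,88) above the lid, and the top view shows them over the pad (165,285). Nothing is in the way, so I'm descending.

step_arm:
  commands:
    - [[0, 0, 25], 0]
    - [[0, 0, 30], 0]
    - [[0, 0, 30], 0]
    - [[0, 0, 21], 0]
    - [[0, 0, 8], 0]
    - [[0, 0, 7], 0]
    - [[0, 0, 7], 0]
    - [[-4, 0, 5], 0]
    - [[-4, 0, 5], 0]
    - [[-5, 0, 5], 0]
    - [[0, 0, 0], 0]

```text
time_s: 4.45
tcp_pos: [0.513, 0.1032, 0.1641]
eef_rot: [180.0, 0.0, 5.5]
contact_force: [0.3, -0.5, 0.8]
gripper_width: 0.0008
```

step_arm:
  commands:
    - [[-4, 0, 6], 0]
    - [[-4, 0, 6], 0]
    - [[-4, 0, 6], 0]
    - [[-3, 0, 6], 0]
    - [[-3, 0, 6], 0]
    - [[-2, 0, 6], 0]
    - [[0, 0, 0], 0]

```text
time_s: 5.32
tcp_pos: [0.4933, 0.1014, 0.1277]
eef_rot: [180.0, 0.0, 5.5]
contact_force: [1.0, 0.6, -0.3]
gripper_width: 0.0004
```

```bash
cat > look.py <<'E'
import sys
from plant import r, imaging
import cv2, numpy as np
s=r.get_state();print(s["time_s"],s["tcp_pos"],s["eef_rot"],s["contact_force"],s["moment"])
k=sys.argv[1]
for n,(a,b,c,e) in dict(side=(140,320,220,420),top=(170,320,190,400)).items():
    d=imaging.capture(n);np.savez(f"{n}{k}.npz",**{q:np.array(v) for q,v in d.items()});cv2.imwrite(f"pics/{n}{k}.png",cv2.resize(d["img"][a:b,c:e,::-1],None,fx=3,fy=3,interpolation=cv2.INTER_CUBIC))
E
python3 look.py 2
```

```text
5.325 [0.49328958 0.10139401 0.12773175] [1.79988654e+02 4.12826769e-02 5.52424101e+00] [ 0.97051002  0.57322122 -0.33428343] [ 0.07216384 -0.02416401  0.03674201]
```

View pics/side2.png

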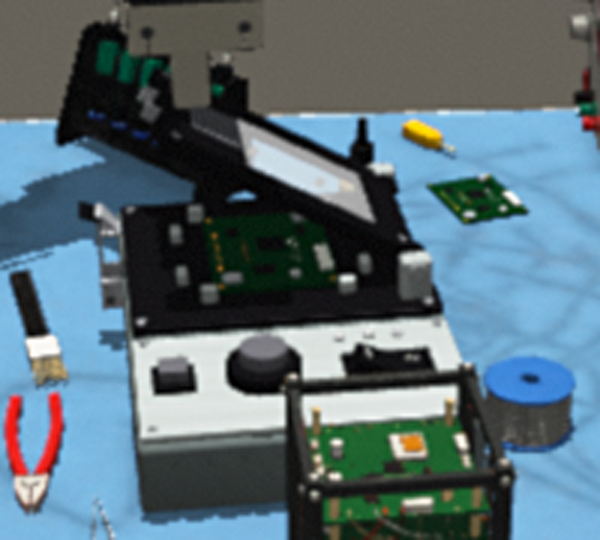

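The lid has followed the fingertips down, which now sit on the pad at about (190,105). I'm continuing the arc.

step_arm:
  commands:
    - [[-2, 0, 5], 0]
    - [[-2, 0, 5], 0]
    - [[-1, 0, 5], 0]
    - [[-1, 0, 5], 0]
    - [[-1, 0, 4], 0]
    - [[0, 0, 4], 0]
    - [[0, 0, 0], 0]

```text
time_s: 6.3
tcp_pos: [0.4864, 0.1007, 0.0999]
eef_rot: [180.0, 0.0, 5.5]
contact_force: [-0.8, -0.7, 2.9]
gripper_width: 0.0007
```

step_arm:
  commands:
    - [[0, 0, 3], 0]
    - [[-1, 0, 3], 0]
    - [[0, 0, 3], 0]
    - [[0, 0, 2], 0]
    - [[0, 0, 2], 0]
    - [[0, 0, 1.5], 0]
    - [[0, 0, 0], 0]
    - [[0, 0, 0], 0]

```text
time_s: 7.3
tcp_pos: [0.486, 0.1008, 0.0858]
eef_rot: [-180.0, -0.0, 5.5]
contact_force: [-0.9, 0.2, 2.1]
gripper_width: 0.0
```

```bash
python3 look.py 3
```

```text
7.3 [0.4859979  0.10084634 0.08581839] [-1.79990811e+02 -2.64475286e-02  5.52494505e+00] [-0.88714361  0.18169358  2.08530916] [-0.11842298  0.17494062 -0.00041197]
```

View pics/side3.png

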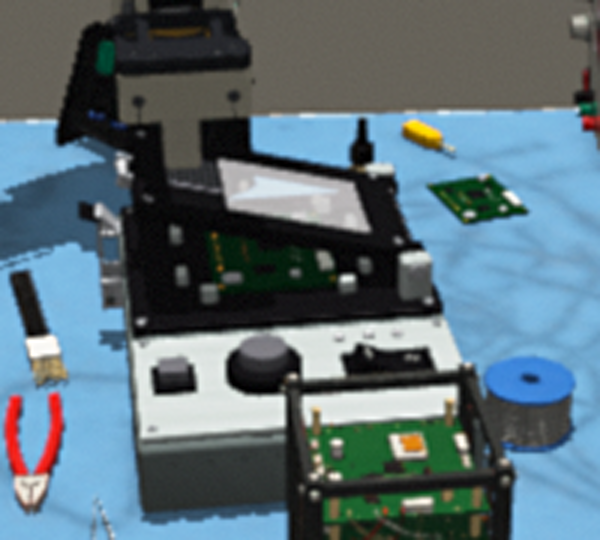

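Run:
```python
from pose import *
q[2]=np.radians(5.5)
for n in ["side2","side3","top3"]:
    D=load(n+".npz");C=cloud(D).reshape(-1,3)
    P=(C[:,:2]-q[:2])@R(q[2]);z=C[:,2]
    k=(P[:,0]>-.095)&(P[:,0]<.07)&(abs(P[:,1]-.058)<.062)&(z>.07)&(z<.2)
    # right frame strip
    print(n)
    for x0 in np.arange(-.095,.08,.015):
        kk=k&(abs(P[:,0]-x0)<.006)&(P[:,1]<.02)
        if kk.sum(): print(round(x0,3),kk.sum(),np.round(np.percentile(z[kk],[10,50,90]),4))
```

```text
side2
-0.065 64 [0.1607 0.1672 0.1722]
-0.05 71 [0.1521 0.1596 0.1648]
-0.035 67 [0.1437 0.1514 0.156 ]
-0.02 71 [0.1352 0.1431 0.1479]
-0.005 66 [0.1269 0.1336 0.1387]
0.01 59 [0.1175 0.1248 0.1303]
0.025 58 [0.1071 0.1157 0.1216]
0.04 57 [0.1005 0.1077 0.1135]
0.055 58 [0.0914 0.0992 0.1042]
0.07 30 [0.0839 0.0928 0.0964]
side3
-0.08 65 [0.1177 0.1261 0.1289]
-0.065 64 [0.1144 0.1211 0.1244]
-0.05 65 [0.111  0.1181 0.1211]
-0.035 59 [0.1067 0.1139 0.1169]
-0.02 53 [0.1027 0.1092 0.1129]
-0.005 56 [0.0984 0.1059 0.1091]
0.01 55 [0.0945 0.1012 0.1057]
0.025 55 [0.0903 0.0981 0.1011]
0.04 52 [0.0868 0.0934 0.0973]
0.055 55 [0.0823 0.0898 0.0927]
0.07 28 [0.08   0.0876 0.0891]
top3
-0.095 8 [0.1188 0.1212 0.1234]
-0.08 34 [0.1272 0.1289 0.1302]
-0.065 17 [0.121  0.1219 0.124 ]
-0.05 63 [0.1175 0.1198 0.1217]
-0.035 59 [0.1143 0.1162 0.1178]
-0.02 33 [0.11   0.1122 0.1141]
-0.005 43 [0.1044 0.1072 0.1088]
0.01 73 [0.101  0.1033 0.1058]
0.025 70 [0.097  0.0994 0.1027]
0.04 71 [0.0936 0.096  0.0979]
0.055 67 [0.0891 0.0916 0.0935]
0.07 29 [0.0875 0.089  0.0907]
```

View pics/top3.png

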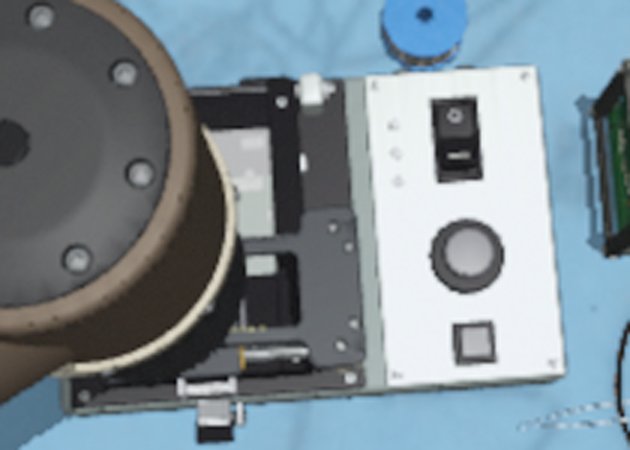

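Run:
```python
from pose import *
from plant import imaging
import cv2
t=np.array([.486,.1008,.0858])
for n,(a,b,c,e) in dict(side=(110,250,220,360),top=(210,330,190,310)).items():
    D=load(n+"3.npz");im=D["img"][:,:,::-1].copy()
    big=cv2.resize(im[a:b,c:e],None,fx=4.2,fy=4.2,interpolation=cv2.INTER_CUBIC)
    for dz in [0,.02,.04,.06]:
        u=(pix(D,t+[0,0,dz])-[c,a])*4.2;cv2.circle(big,tuple(np.int32(u)),4,(0,0,255),-1);print(n,u)
    cv2.imwrite(f"pics/{n}3b.png",big)
```

```text
side [257.99311192 426.63470838]
side [256.15920215 388.01533582]
side [254.29638862 348.7872938 ]
side [252.4039826 308.9360784]
top [269.74048108 282.99975474]
top [264.80785437 278.08253118]
top [259.63371255 272.92454668]
top [254.19987257 267.507675  ]
```

View pics/side3b.png

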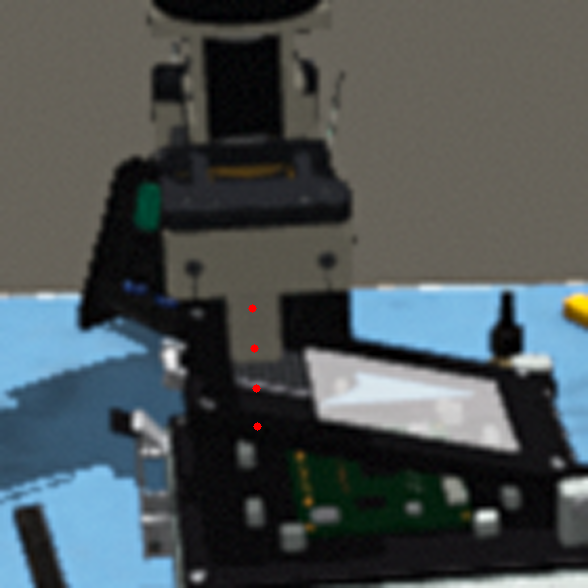

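View pics/top3b.png

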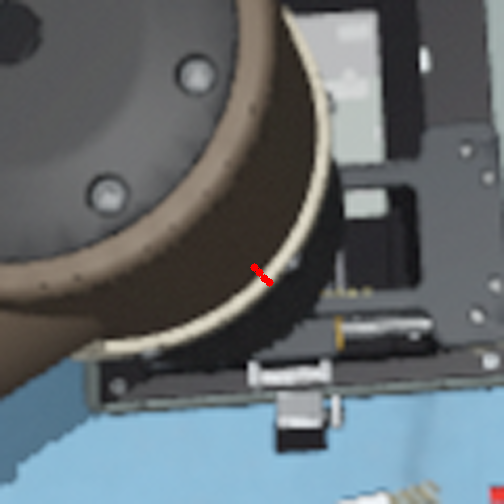

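```bash
python3 - <<'E'
from pose import *
s=load("side0.npz")
for dz in (0,.01,.02,.03,.04): print(dz,pix(s,[.5261,.1044,.3063+dz]), pix(s,[.1947,.6458,.1864+dz]))
E
python3 -c "
from plant import r
print([a for a in dir(r) if a[0]!='_'],r.get_state())"
```

```text
0 [298.48347427 100.57179438] [176.9297657   90.62992125]
0.01 [298.31880461  95.10802377] [176.47011533  86.91190916]
0.02 [298.15273086  89.59766548] [176.00782205  83.17251917]
0.03 [297.985235    84.04012112] [175.542863    79.41156637]
0.04 [297.81629867  78.43478198] [175.07521507  75.62886372]
['Unreachable', 'get_state', 'grip_depth'] {'time_s': 7.4, 'joints': array([ 3.44610626e+01,  9.13434267e+00, -2.95219673e+01,  7.10012254e-03,
       -5.13159548e+01,  6.10607739e+01]), 'qd': array([ 0.06669786,  0.06905442,  0.02686573,  0.03879779, -0.04261601,
        0.0374728 ]), 'joint_torque': array([ 5.93198882e-02, -3.65323806e+01,  2.38458896e+01,  5.46270892e+00,
        2.08367785e-01, -1.19667122e-03]), 'tcp_pos': array([0.48597138, 0.10084113, 0.0858621 ]), 'eef_rot': array([-1.79991432e+02, -2.69547236e-02,  5.52627093e+00]), 'contact_force': array([0.00609214, 0.11521151, 1.76824089]), 'moment': array([-0.08479   ,  0.12598925,  0.07498979]), 'gripper_width': 0.0006936467399135083}
```

Run:
```python
from pose import *
s=load("side3.npz");C=cloud(s)
# finger column zoom (255,y) -> px
for zy in range(300,400,8):
    u=220+255/4.2;v=110+zy/4.2;print(zy,np.round(C[int(round(v)),int(round(u))],4), s["img"][int(round(v)),int(round(u))])
v=int(round(110+340/4.2))
print([ (u,np.round(C[v,u],3).tolist()) for u in range(270,292,2)])
```

```text
300 [0.4888 0.0845 0.1581] [87 83 74]
308 [0.4886 0.0851 0.1537] [85 83 74]
316 [0.4885 0.0833 0.1504] [85 83 73]
324 [0.4881 0.0864 0.1449] [85 82 73]
332 [0.4879 0.088  0.14  ] [86 85 74]
340 [0.4879 0.0833 0.1379] [89 84 75]
348 [0.4878 0.0827 0.134 ] [87 85 76]
356 [0.4875 0.0859 0.1284] [82 79 70]
364 [0.4871 0.0893 0.1226] [48 49 51]
372 [0.4872 0.0834 0.1211] [48 47 51]
380 [0.4875 0.0765 0.1222] [72 73 78]
388 [0.4876 0.0702 0.121 ] [63 63 67]
396 [0.4879 0.0618 0.1207] [16 17 17]
[(270, [0.465, 0.113, 0.125]), (272, [0.469, 0.114, 0.124]), (274, [0.473, 0.113, 0.125]), (276, [0.478, 0.087, 0.137]), (278, [0.482, 0.084, 0.138]), (280, [0.486, 0.089, 0.136]), (282, [0.49, 0.084, 0.138]), (284, [0.493, 0.088, 0.136]), (286, [0.497, 0.084, 0.138]), (288, [0.5, 0.129, 0.117]), (290, [0.503, 0.138, 0.113])]
```

The measured fingertips sit about 36 mm above the reported TCP. The lid angle, the depth map and the small force all agree. Horizontally the TCP matches. I'll allow for this in z and keep pushing, checking by force and picture.

step_arm:
  commands:
    - [[0, 0, 4], 0]
    - [[0, 0, 4], 0]
    - [[0, 0, 4], 0]
    - [[0, 0, 4], 0]
    - [[0, 0, 4], 0]
    - [[0, 0, 0], 0]

```text
time_s: 8.15
tcp_pos: [0.4855, 0.1006, 0.0654]
eef_rot: [180.0, 0.0, 5.5]
contact_force: [-2.2, 0.1, 3.0]
gripper_width: 0.0004
```

step_arm:
  commands:
    - [[0, 0, 3], 0]
    - [[0, 0, 2], 0]
    - [[0, 0, 2], 0]
    - [[0, 0, 0], 0]

```text
time_s: 8.65
tcp_pos: [0.4856, 0.1006, 0.0586]
eef_rot: [180.0, 0.0, 5.5]
contact_force: [-2.6, -0.5, 3.4]
gripper_width: 0.0005
```

```bash
python3 look.py 4
python3 - <<'E'
from pose import *
s=load("side4.npz");C=cloud(s)
P=(C[...,:2]-q[:2])@R(np.radians(5.5));z=C[...,2]
k=(P[...,0]>-.095)&(P[...,0]<.07)&(P[...,1]>-.004)&(P[...,1]<.02)&(z>.07)&(z<.15)
print("lid fit",np.polyfit(P[...,0][k],z[k],1))
for v in range(185,206): print(v,np.round(C[v,281],4),s["img"][v,281])
E
```

```text
8.65 [0.4856024  0.10063843 0.05856437] [1.79992799e+02 1.50501507e-02 5.52162328e+00] [-2.58051867 -0.52850186  3.35294164] [-0.27171703  0.97772308  0.01786236]
lid fit [-0.09069142  0.08735831]
185 [0.4919 0.0133 0.1808] [87 85 75]
186 [0.4919 0.013  0.1791] [88 86 76]
187 [0.4918 0.012  0.1775] [90 86 76]
188 [0.4917 0.0122 0.1755] [88 85 76]
189 [0.4917 0.0111 0.1741] [88 86 75]
190 [0.4916 0.0124 0.1716] [86 84 75]
191 [0.4915 0.0131 0.1693] [88 85 75]
192 [0.4913 0.0151 0.1665] [91 87 77]
193 [0.4913 0.0136 0.1652] [89 86 76]
194 [0.4878 0.0813 0.1326] [84 80 72]
195 [0.4875 0.0845 0.129 ] [85 83 74]
196 [0.4874 0.0843 0.127 ] [86 83 74]
197 [0.4875 0.081  0.1264] [86 85 75]
198 [0.4872 0.085  0.1225] [87 84 74]
199 [0.4871 0.0863 0.1198] [85 84 75]
200 [0.4871 0.0836 0.1189] [85 83 73]
201 [0.4869 0.0852 0.1161] [86 84 75]
202 [0.4868 0.0855 0.1138] [85 82 72]
203 [0.4866 0.0876 0.1107] [90 87 78]
204 [0.4866 0.0858 0.1094] [86 84 76]
205 [0.4864 0.0881 0.1062] [89 86 78]
```

View pics/side4.png

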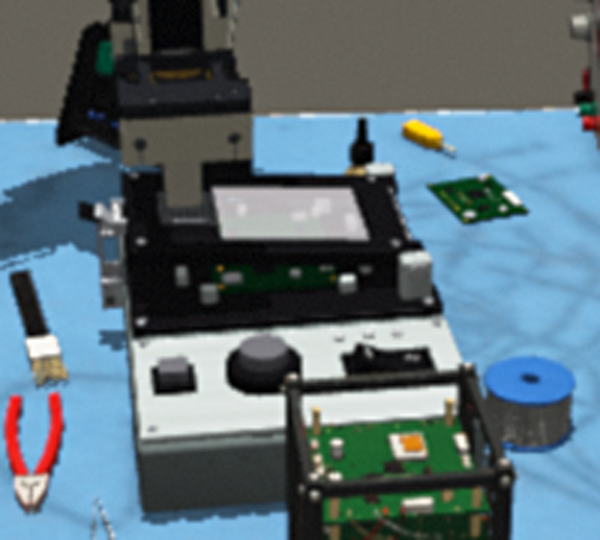

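Side view: the lid is at about 0.09 rad, with the fingers on the pad at (185,205). I'm creeping into the catch.

step_arm:
  commands:
    - [[0, 0, 2], 0]
    - [[0, 0, 2], 0]
    - [[0, 0, 2], 0]
    - [[0, 0, 2], 0]
    - [[0, 0, 0], 0]

```text
time_s: 9.38
tcp_pos: [0.4853, 0.1006, 0.0507]
eef_rot: [180.0, 0.0, 5.5]
contact_force: [-3.1, 0.4, 4.2]
gripper_width: 0.0005
```

step_arm:
  commands:
    - [[0, 0, 2], 0]
    - [[0, 0, 2], 0]
    - [[0, 0, 0], 0]

```text
time_s: 9.75
tcp_pos: [0.4856, 0.1007, 0.0466]
eef_rot: [180.0, 0.0, 5.5]
contact_force: [-3.1, -1.1, 4.1]
gripper_width: 0.0006
```

step_arm:
  commands:
    - [[0, 0, 1], 0]
    - [[0, 0, 1], 0]
    - [[0, 0, 0], 0]

```text
time_s: 10.12
tcp_pos: [0.4856, 0.1007, 0.0448]
eef_rot: [180.0, 0.0, 5.5]
contact_force: [-3.5, 0.5, 6.3]
gripper_width: 0.0006
```

step_arm:
  commands:
    - [[0, 0, 1], 0]
    - [[0, 0, 1], 0]
    - [[0, 0, 0], 0]

```text
time_s: 10.5
tcp_pos: [0.4855, 0.1007, 0.0429]
eef_rot: [180.0, 0.0, 5.5]
contact_force: [-4.6, -0.5, 7.5]
gripper_width: 0.0003
```

```bash
cat > lid.py <<'E'
import sys
from pose import *
s=load(sys.argv[1]+".npz");C=cloud(s)
P=(C[...,:2]-q[:2])@R(np.radians(5.5));z=C[...,2]
k=(P[...,0]>-.085)&(P[...,0]<.07)&(P[...,1]>-.001)&(P[...,1]<.015)&(z>.07)&(z<.15)
print("lid fit",np.polyfit(P[...,0][k],z[k],1),k.sum())
E
python3 look.py 5;python3 lid.py side5
```

```text
10.5 [0.48552893 0.10066091 0.04290652] [1.79994609e+02 1.35826373e-02 5.52736396e+00] [-4.61154892 -0.45371363  7.53486373] [-0.12986536  1.85356529  0.01023892]
lid fit [0.01751634 0.07851987] 608
```

View pics/side5.png

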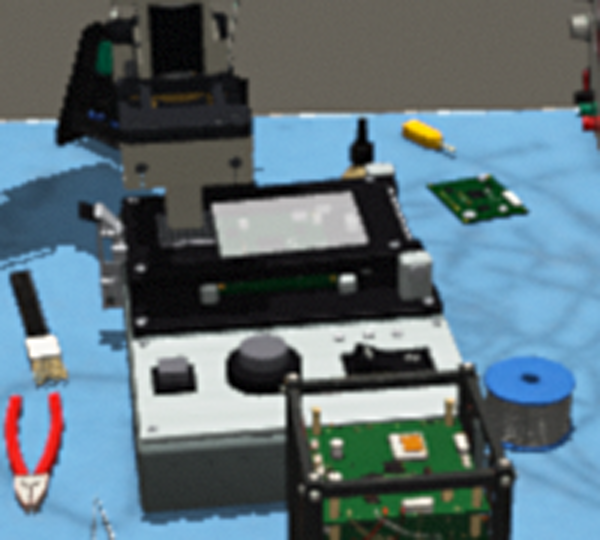

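step_arm:
  commands:
    - [[0, 0, 1], 0]
    - [[0, 0, 1], 0]
    - [[0, 0, 0], 0]

```text
time_s: 10.98
tcp_pos: [0.4855, 0.1007, 0.0411]
eef_rot: [180.0, 0.0, 5.5]
contact_force: [-5.4, -0.7, 9.7]
gripper_width: 0.0011
```

step_arm:
  commands:
    - [[0, 0, 1], 0]
    - [[0, 0, 1], 0]
    - [[0, 0, 0], 0]

```text
time_s: 11.35
tcp_pos: [0.4856, 0.1006, 0.0405]
eef_rot: [180.0, -0.0, 5.6]
contact_force: [-12.7, -0.3, 24.9]
gripper_width: 0.0006
```

step_arm:
  commands:
    - [[0, 0, 1], 0]
    - [[0, 0, 1], 0]
    - [[0, 0, 0], 0]

```text
time_s: 11.72
tcp_pos: [0.4856, 0.1007, 0.0399]
eef_rot: [180.0, -0.1, 5.6]
contact_force: [-19.9, -0.4, 42.9]
gripper_width: 0.0002
```

step_arm:
  commands:
    - [[0, 0, -2], 0]
    - [[0, 0, -2], 0]
    - [[0, 0, -4], 0]
    - [[0, 0, -6], 0]
    - [[0, 0, -10], 0]
    - [[0, 0, 0], 0]

```text
time_s: 12.48
tcp_pos: [0.4867, 0.1012, 0.0617]
eef_rot: [-180.0, -0.1, 5.5]
contact_force: [0.3, -0.2, 0.1]
gripper_width: 0.0004
```

```bash
python3 look.py 6;python3 lid.py side6; python3 lid.py top6
```

```text
12.475 [0.48667065 0.10124293 0.06167151] [-1.79950250e+02 -1.18072866e-01  5.53173940e+00] [ 0.33383161 -0.22294263  0.14150241] [-0.04065867 -0.03148714 -0.03764787]
lid fit [-0.00911818  0.08124539] 620
lid fit [-0.00891806  0.08467263] 492
```

View pics/side6.png

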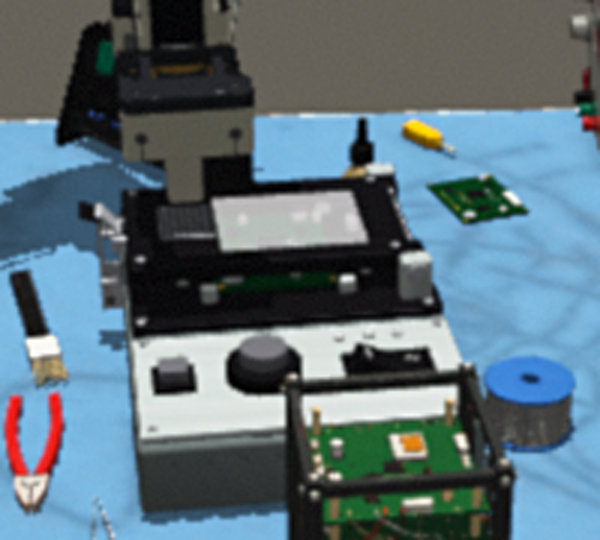

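The lid stays shut without the fingers (fit slope -0.009, about 0.007 to 0.009 rad). Contact when shut puts the real tip about 44 mm above the reported z. Next I lift, move to the rocker and turn the tool by 90°.

step_arm:
  commands:
    - [[0, 0, -30], 0]
    - [[0, 0, -40], 0]
    - [[0, 0, -28], 0]
    - [[14, 28, 0], 0]
    - [[14, 28, 0], 0]
    - [[14, 28, 0], 0]
    - [[14, 28, 0], 0]
    - [[14, 28, 0], 0]
    - [[13, 26, 0], 0]
    - [[0, 0, 0], 10]
    - [[0, 0, 0], 10]
    - [[0, 0, 0], 10]
    - [[0, 0, 0], 10]
    - [[0, 0, 0], 10]
    - [[0, 0, 0], 10]
    - [[0, 0, 0], 10]
    - [[0, 0, 0], 10]
    - [[0, 0, 0], 10]
    - [[0, 0, 0], 0]

```text
time_s: 14.95
tcp_pos: [0.5841, -0.0565, 0.1583]
eef_rot: [180.0, 0.0, -84.4]
contact_force: [0.2, 1.3, -0.6]
gripper_width: 0.0004
```

```bash
python3 look.py 7;python3 lid.py side7; python3 lid.py top7
```

```text
14.95 [ 0.58409066 -0.05654751  0.15826789] [ 1.79959140e+02  3.83946493e-04 -8.44133989e+01] [ 0.17825988  1.34687915 -0.61933969] [ 0.11334586 -0.04744478  0.04567945]
lid fit [-0.00994635  0.08124408] 627
lid fit [-0.00721994  0.08454303] 720
```

View pics/side7.png

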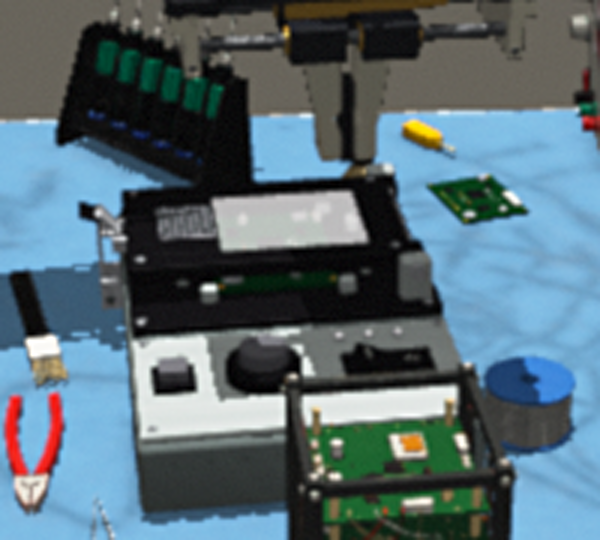

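View pics/top7.png

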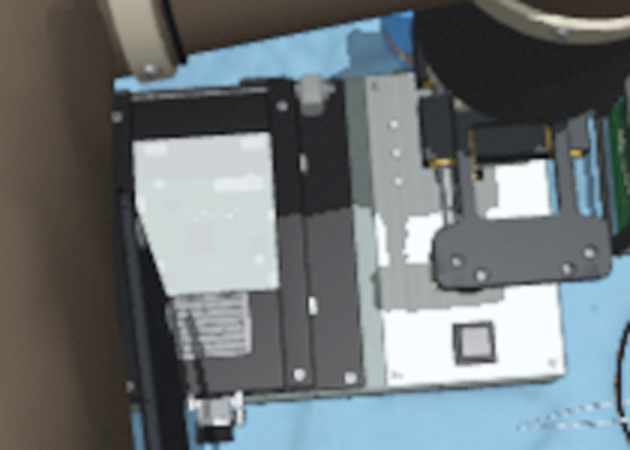

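Run:
```python
from pose import *
s=load("side7.npz");C=cloud(s)
for v in range(184,198,1): print(v,[np.round(C[v,u],3).tolist() for u in (329,332,337,342,345)])
```

```text
184 [[0.574, -0.066, 0.215], [0.579, -0.068, 0.216], [0.587, -0.065, 0.215], [0.595, -0.065, 0.214], [0.6, -0.065, 0.214]]
185 [[0.574, -0.067, 0.214], [0.579, -0.069, 0.215], [0.587, -0.067, 0.214], [0.595, -0.064, 0.212], [0.6, -0.067, 0.213]]
186 [[0.574, -0.066, 0.212], [0.579, -0.067, 0.212], [0.587, -0.066, 0.211], [0.595, -0.065, 0.211], [0.6, -0.068, 0.212]]
187 [[0.574, -0.065, 0.21], [0.579, -0.069, 0.211], [0.587, -0.062, 0.208], [0.596, -0.064, 0.209], [0.6, -0.066, 0.209]]
188 [[0.574, -0.067, 0.208], [0.579, -0.069, 0.209], [0.587, -0.067, 0.208], [0.595, -0.066, 0.207], [0.6, -0.07, 0.209]]
189 [[0.574, -0.066, 0.206], [0.579, -0.067, 0.207], [0.587, -0.064, 0.205], [0.596, -0.063, 0.205], [0.6, -0.065, 0.205]]
190 [[0.574, -0.068, 0.205], [0.579, -0.068, 0.205], [0.587, -0.067, 0.204], [0.595, -0.068, 0.205], [0.6, -0.064, 0.203]]
191 [[0.574, -0.067, 0.203], [0.579, -0.068, 0.204], [0.587, -0.068, 0.203], [0.595, -0.065, 0.202], [0.601, -0.062, 0.2]]
192 [[0.574, -0.068, 0.202], [0.579, -0.066, 0.201], [0.587, -0.066, 0.201], [0.596, -0.064, 0.2], [0.629, 0.374, 0.001]]
193 [[0.574, -0.066, 0.199], [0.579, -0.066, 0.199], [0.587, -0.065, 0.198], [0.613, 0.227, 0.066], [0.629, 0.373, -0.001]]
194 [[0.589, 0.367, 0.0], [0.597, 0.37, -0.001], [0.602, 0.228, 0.063], [0.613, 0.231, 0.062], [0.616, 0.182, 0.084]]
195 [[0.589, 0.359, 0.001], [0.596, 0.361, 0.0], [0.602, 0.237, 0.057], [0.61, 0.176, 0.084], [0.616, 0.172, 0.086]]
196 [[0.589, 0.365, -0.004], [0.596, 0.354, 0.001], [0.602, 0.229, 0.058], [0.61, 0.176, 0.082], [0.616, 0.171, 0.084]]
197 [[0.589, 0.35, 0.0], [0.596, 0.352, -0.001], [0.602, 0.228, 0.056], [0.609, 0.17, 0.082], [0.615, 0.166, 0.084]]
```

Side view: the fingertips are at z≈0.199 with a reported 0.158, an offset of 41 to 44 mm. They are above the raised end of the rocker, and the lid is still shut. I'm pressing.

step_arm:
  commands:
    - [[0, 0, 25], 0]
    - [[0, 0, 35], 0]
    - [[0, 0, 30], 0]
    - [[0, 0, 15], 0]
    - [[0, 0, 8], 0]
    - [[0, 0, 4], 0]
    - [[0, 0, 4], 0]
    - [[0, 0, 2], 0]
    - [[0, 0, 0], 0]

```text
time_s: 16.18
tcp_pos: [0.5844, -0.0565, 0.036]
eef_rot: [-180.0, 0.0, -84.5]
contact_force: [0.0, -0.0, 0.4]
gripper_width: 0.0004
```

step_arm:
  commands:
    - [[0, 0, 1.5], 0]
    - [[0, 0, 1.5], 0]
    - [[0, 0, 1.5], 0]
    - [[0, 0, 0], 0]

```text
time_s: 16.68
tcp_pos: [0.5845, -0.0566, 0.0321]
eef_rot: [-180.0, -0.0, -84.5]
contact_force: [-2.5, 1.2, 6.4]
gripper_width: 0.0005
```

```bash
python3 look.py 8
```

```text
16.675 [ 0.58445986 -0.0565568   0.03205162] [-1.79975664e+02 -1.45634933e-02 -8.44513735e+01] [-2.52307827  1.18045342  6.38731589] [0.30593296 0.88711445 0.05321115]
```

View pics/side8.png

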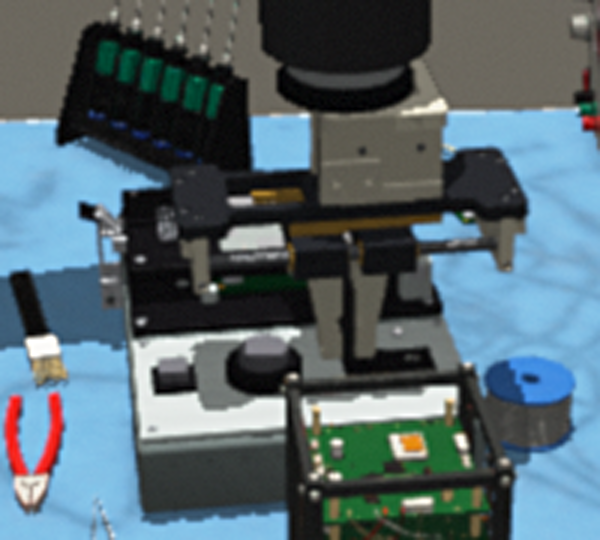

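Run:
```python
from pose import *
s=load("side8.npz");C=cloud(s)
for zu,zv in [(200,255),(205,275),(203,290),(205,300),(500,240),(505,262),(505,275)]: print(zu,zv,np.round(C[140+zv//3,220+zu//3],3))
```

```text
200 255 [ 0.503 -0.103  0.161]
205 275 [ 0.506 -0.103  0.15 ]
203 290 [ 0.503 -0.1    0.139]
205 300 [0.499 0.036 0.057]
500 240 [ 0.668 -0.083  0.156]
505 262 [ 0.671 -0.087  0.145]
505 275 [0.708 0.167 0.002]
```

The gripper's side brackets are at z≥0.137, well clear of everything. Continuing the rocker press.

step_arm:
  commands:
    - [[0, 0, 1.5], 0]
    - [[0, 0, 1.5], 0]
    - [[0, 0, 0], 0]

```text
time_s: 17.15
tcp_pos: [0.5843, -0.0565, 0.0286]
eef_rot: [-180.0, 0.0, -84.5]
contact_force: [-0.9, 0.4, 1.8]
gripper_width: 0.0005
```

step_arm:
  commands:
    - [[0, 0, 1.5], 0]
    - [[0, 0, 1.5], 0]
    - [[0, 0, 0], 0]

```text
time_s: 17.52
tcp_pos: [0.5842, -0.0566, 0.025]
eef_rot: [180.0, -0.0, -84.5]
contact_force: [-0.8, 0.9, 0.9]
gripper_width: 0.0006
```

Force dropped from 6.4 N to about 1 N, so the rocker has snapped over. A little further to seat it, then lift.

step_arm:
  commands:
    - [[0, 0, 1.5], 0]
    - [[0, 0, 1], 0]
    - [[0, 0, 0], 0]

```text
time_s: 17.9
tcp_pos: [0.5844, -0.0566, 0.0244]
eef_rot: [-180.0, -0.0, -84.4]
contact_force: [-6.9, 1.9, 16.1]
gripper_width: 0.0005
```

step_arm:
  commands:
    - [[0, 0, -5], 0]
    - [[0, 0, -15], 0]
    - [[0, 0, -30], 0]
    - [[0, 0, -30], 0]
    - [[0, 0, 0], 0]

```text
time_s: 18.52
tcp_pos: [0.5864, -0.0563, 0.1061]
eef_rot: [-179.7, 0.0, -84.5]
contact_force: [0.4, 1.2, -0.2]
gripper_width: 0.0005
```

```bash
python3 look.py 9; python3 lid.py side9
```

```text
18.525 [ 0.58638678 -0.05634015  0.10608259] [-1.79691232e+02  4.27882062e-03 -8.44524834e+01] [ 0.4127384   1.19672831 -0.2080455 ] [ 0.03251796 -0.05939867  0.00177134]
lid fit [-0.01165982  0.08112019] 609
```

View pics/side9.png

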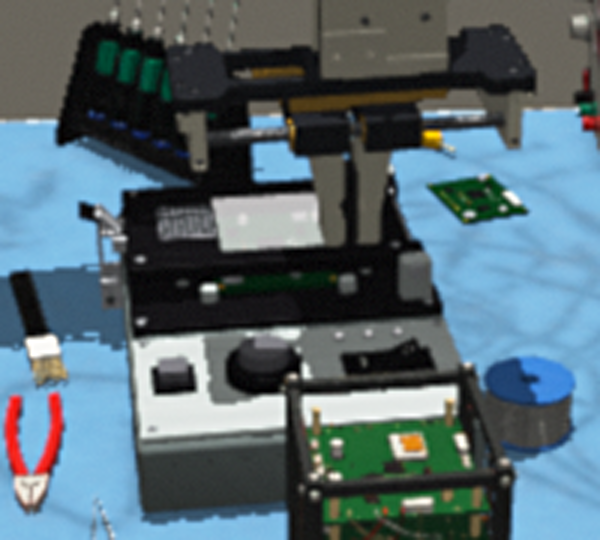

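Side view: the rocker's far end at (410,350) is now up, so it is on. Moving to the start button.

step_arm:
  commands:
    - [[0, 18, 0], 0]
    - [[0, 20, 0], 0]
    - [[0, 14, 0], 0]
    - [[0, 0, 15], 0]
    - [[0, 0, 20], 0]
    - [[0, 0, 15], 0]
    - [[0, 0, 6], 0]
    - [[0, 0, 2], 0]
    - [[0, 0, 0], 0]

```text
time_s: 19.75
tcp_pos: [0.5329, -0.0615, 0.045]
eef_rot: [-180.0, -0.0, -84.5]
contact_force: [0.6, 0.2, 0.6]
gripper_width: 0.0007
```

```bash
python3 look.py 10
```

```text
19.75 [ 0.53288799 -0.06149769  0.04499252] [-1.79976297e+02 -2.47091322e-03 -8.44711966e+01] [0.59995855 0.16273037 0.6302301 ] [ 0.08101    -0.10560806  0.00483282]
```

View pics/side10.png

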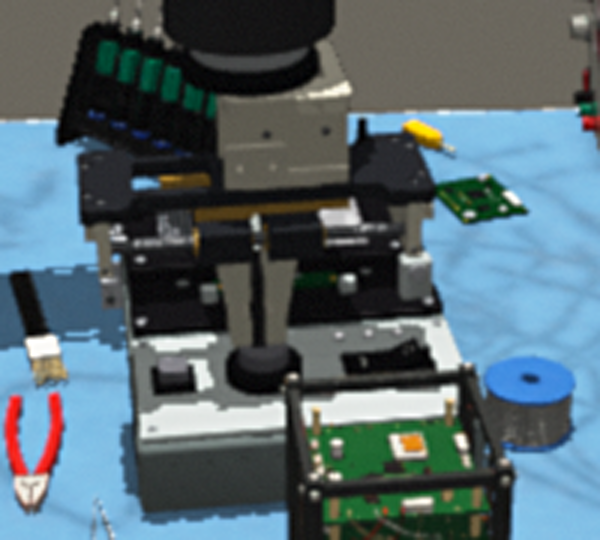

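The fingertips at (262,348) are centred just above the start button and well clear of the abort button (175,372). Pressing.

step_arm:
  commands:
    - [[0, 0, 2], 0]
    - [[0, 0, 2], 0]
    - [[0, 0, 2], 0]
    - [[0, 0, 0], 0]

```text
time_s: 20.35
tcp_pos: [0.5327, -0.0615, 0.0388]
eef_rot: [-180.0, -0.0, -84.5]
contact_force: [-0.2, 0.1, 2.2]
gripper_width: 0.0008
```

step_arm:
  commands:
    - [[0, 0, 1.5], 0]
    - [[0, 0, 1.5], 0]
    - [[0, 0, 0], 0]

```text
time_s: 20.72
tcp_pos: [0.5327, -0.0615, 0.0358]
eef_rot: [-180.0, -0.0, -84.5]
contact_force: [-1.2, 0.4, 4.2]
gripper_width: 0.0009
```

step_arm:
  commands:
    - [[0, 0, 1], 0]
    - [[0, 0, 1], 0]
    - [[0, 0, 0], 0]

```text
time_s: 21.1
tcp_pos: [0.5328, -0.0616, 0.0348]
eef_rot: [-180.0, -0.0, -84.5]
contact_force: [-4.1, 1.6, 15.0]
gripper_width: 0.0006
```

At 15 N the button is on its stop, fully in. Releasing and retreating upward.

step_arm:
  commands:
    - [[0, 0, 0], 0]
    - [[0, 0, -3], 0]
    - [[0, 0, -7], 0]
    - [[0, 0, -20], 0]
    - [[0, 0, -40], 0]
    - [[0, 0, -50], 0]
    - [[0, 0, -50], 0]
    - [[0, 0, -40], 0]
    - [[0, 0, 0], 0]
    - [[0, 0, 0], 0]

```text
time_s: 22.35
tcp_pos: [0.5319, -0.0615, 0.243]
eef_rot: [179.9, 0.0, -84.5]
contact_force: [-0.9, -0.1, -0.4]
gripper_width: 0.0006
```

```bash
python3 look.py 11; python3 lid.py side11
python3 - <<'E'
from pose import *
s=load("side11.npz");C=cloud(s)
a=load("side0.npz");A=cloud(a)
for p in [(-.022,-.098,.08),(-.075,-.098,.072),(.037,-.098,.066),(.067,-.098,.07)]:
    u=np.int32(np.round(pix(s,t2w(p))));sl=(slice(u[1]-1,u[1]+2),slice(u[0]-1,u[0]+2))
    print(p,"before",np.median(A[sl][...,2]).round(4),"now",np.median(C[sl][...,2]).round(4))
E
```

```text
22.35 [ 0.53185125 -0.06145522  0.24296744] [ 1.79935238e+02  3.01447603e-02 -8.44938349e+01] [-0.93797716 -0.11902631 -0.41032833] [0.04227174 0.03954732 0.01361114]
lid fit [-0.01009904  0.08124125] 622
(-0.022, -0.098, 0.08) before 0.0793 now 0.0799
(-0.075, -0.098, 0.072) before 0.072 now 0.0714
(0.037, -0.098, 0.066) before 0.0697 now 0.0635
(0.067, -0.098, 0.07) before 0.0644 now 0.0699
```

View pics/side11.png

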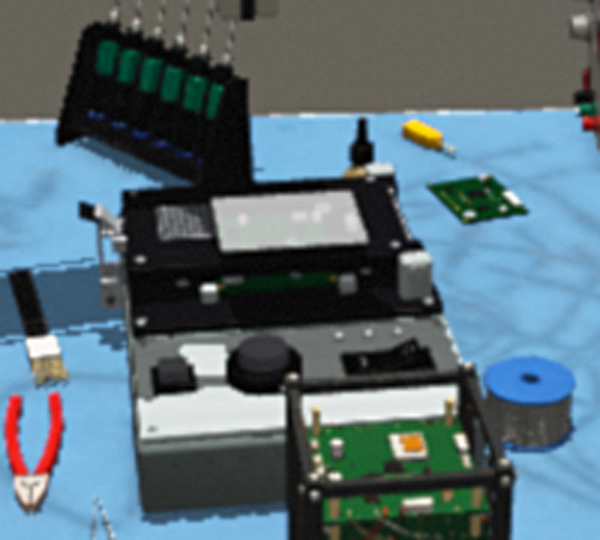

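View pics/top11.png

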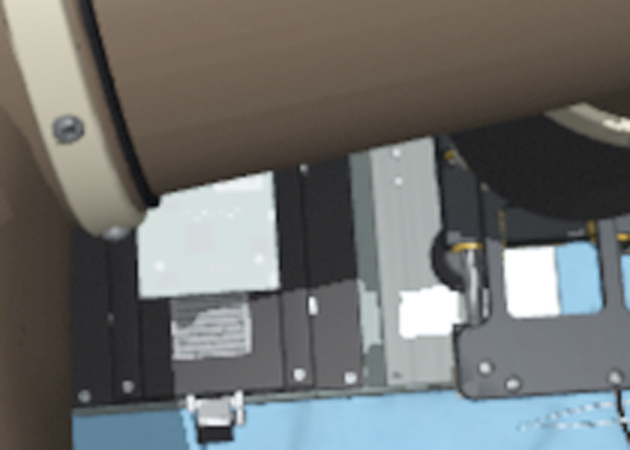

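```bash
python3 -c "
from plant import close_job
print(close_job())"
```

```text
the job is handed in; nothing more can be done
None
```

I ran the test in the order asked and handed the job in at about 22.5 s of the 48 s allowed. No verdict was reported.

- **Lid:** I pushed the pad down with the closed fingertips until the lid reached its stop, at about 43 N on the pad, which was more than needed. It stayed shut once I let go. The depth fit gives roughly 0.01 rad, against 0.007 expected when caught.
- **Rocker:** The force fell from 6.4 N to about 1 N as it snapped over. Afterwards the near end had gone from 69.7 to 63.5 mm high and the far end from 64.4 to 69.9 mm, so it is on.
- **Start button:** The force rose to 15 N on its stop, so it went fully in. It came back out to 79.9 mm, against 80 mm expected.
- **Abort button and bench:** The abort button was not touched (72.0 mm before, 71.4 mm after). In the pictures the things near the tester look unmoved, and the robot ended clear of everything. I did not measure the bystanders' positions, and the kapton tape and flux bottle were not checked at the end.

**Disagreement:** The real fingertips were about 40–44 mm higher than the reported TCP height. I found this during the lid push from the depth images, and used pictures and contact forces for height from then on. In x and y the two agreed to about 2 mm.

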